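Nip a spacer sleeve in the bench slide fixture

TASK

Stand the taller of the two steel sleeves upright over the fixture's spigot, fully down on the base plate. Then slide the carriage up to it, feeling for the contact, until its V-jaw nips the sleeve against the spigot with a light hand push of about 10 N, let go so that it stays nipped by the slide's own friction, and never squeeze it hard (30 N is too much). Do not lean on the lamp above the slide, and leave the other things on the bench where they are.

Things in the scene. Friction and masses are not known exactly. Their poses are not given: they have to be found in the camera images.
- fixture: Aluminium base plate fixed to the bench, 140 (x) x 450 (y) x 20 mm high. Origin: on the bench surface under the slide's centre line, x across the plate (-x side faces the robot), y along the slide towards the spigot, z up. The plate spans y = -240 to +210 mm. Two low steel rails carry the carriage.
- spigot_foot (a point): Centre of the foot of the upright steel spigot, on the plate's top face (20 mm above the bench), at fixture (0, 140, 20) mm; axes as the fixture. The spigot is 44 mm in diameter and 57 mm high, the top 10 mm tapered to 28 mm in diameter.
- lamp: Grey LED bar lamp fixed above the slide, on two thin posts at its far side (fixture x = +60 mm, y = -200 and 0 mm). Its frame coincides with the fixture's (origin on the bench). The bar spans fixture x = -18 to +27 mm, y = -240 to +30 mm, z = 155 to 200 mm. It blocks a tool that comes straight down on the carriage's handle: come in tilted about 30 degrees, hand leaning to the robot's side.
- carriage: Dark steel carriage that slides along fixture y (+y: towards the spigot) with about 5 N of friction and stays where it is left. Origin: centre of its underside, 22 mm above the bench; axes as the fixture. Slab x = -38 to 38, y = -55 to 45, z = 0 to 24 mm; a block 50 mm wide (x), up to z = 59 mm, at y = 15 to 45 mm carries the jaw.
- jaw_root (a point): On the carriage's front, at carriage (0, 45, 41) mm, where the stiff stem of the steel V-jaw comes out (jaw 64 mm wide, 50 mm high, 120 degree V open to +y). The jaw's set-out differs each time and is NOT reported: when it bears on a 60 mm sleeve, the sleeve's axis is anywhere from 55 to 86 mm ahead (+y) of this point.
- grip (a point): Grip point of the carriage's handle, an upright flat steel bar 24 (x) x 16 (y) mm, from z = 24 to 68 mm above the carriage's underside (top 90 mm above the bench). The point is on the bar's axis at carriage (-25, -30, 55) mm, 77 mm above the bench; axes as the fixture. Grasp it across its 16 mm, fingers closing along y.
- sleeve: The taller steel sleeve (the one to load): open tube 60 mm outside, 48 mm bore, 80 mm high, about 0.55 kg, standing on end. Origin: centre of its underside, z along its axis.
- short_sleeve: The shorter steel sleeve, 60 mm outside, 48 mm bore, 45 mm high, standing on end; not to be used. Origin: centre of its underside.
- oil_bottle: Red bottle, 72 mm in diameter, 190 mm high; bystander. Origin: centre of its underside.
- spray_can: Metal can, 62 mm in diameter, 170 mm high; bystander. Origin: centre of its underside.
- wrench: Steel wrench 200 mm long lying on the bench along its x; bystander.
Not all that is in view belongs to the job. What is shaped like the sleeve but yellow is not meant.

How it is judged:
By the outcome, as a careful person would: the job done as asked, in the order asked, and still so for the second after the job is handed in, with the robot touching nothing.
It also fails if it takes over 69 s, if anything falls off the work surface, if the arm or the gripper's body presses on something with over 40 N, if the wrist force passes 120 N, or if a joint passes its speed limit or range.

ROBOT

A 6-joint arm with a two-finger parallel gripper is mounted at the origin on the work surface. World frame = base frame: x ahead of the robot, y to its left, z up, the work surface at z = 0. Lengths are in m, angles in rad, forces in N, time in s.
With the tool pointing down it reaches from about 0.4 to 0.825 m from the base axis. Payload 7 kg.
Tool frame: the origin (TCP) lies on the centre line of the jaws, within the pads' length; the fingertips stand 22 mm ahead of it and the grasp point (between the pads) lies 3 mm ahead of it; z points along the fingers, y is the line along which they close (so a half turn about z gives the same grasp; the last joint's range is limited). The gripper opens to 88 mm and grips with 3 to 60 N. Pads are 19 mm wide; open, the fingers measure 130 mm over their backs; the gripper's body (78 mm by 193 mm) begins 47 mm behind the grasp point.
Start: joints at [0.288, 0.359, 0.012, 0, -1.224, -0.288], TCP at [0.675, -0, 0.249] pointing down, gripper open.
Joint ranges: [-3.07, 3.07], [-1.43, 2.12], [-1.02, 1.25], [-3.03, 1.67], [-3.05, -0], [-3.03, 3.03]. Speed limits (rad/s): [2.39, 2.39, 3.01, 3.14, 3.14, 3.14].

INTERFACE

Orientations are given as [roll, pitch, yaw] about the fixed x, y, z axes, in that order (R = Rz(yaw) Ry(pitch) Rx(roll)).
In Python, from station import arm gives the robot as it stands.
- The arm moves only by the tool arm_command, never from a script. Its argument "series" is one flat list of numbers, 7 for each row, row after row: the turn, a rotation vector about the tool's x, y, z each as a share of 90 degrees, from -1 to 1, then the shift along the tool's x, y, z each as a share of 0.1 m, from -1 to 1, then the opening, from 0 (shut) to 1 (fully open). A call has 1 to 8 rows; each row is the pose to reach, as a shift and turn from the pose commanded when the call began, along the tool's axes at that moment; what a row does not reach only later rows make up. A row lasts 1/8 s, in which the tool goes at most 62.5 mm and 10.7 degrees, less where a joint would pass 70% of its speed; a pose out of reach is approached as far as the arm can. A call with a number of a shift or a turn outside -1 to 1 is refused whole. A call with a gripper value outside its range is refused whole. The fingers move at their own pace and stop on an object; "force" is the grip in N (left out, the last holds). Time passes only in rows, so rows that repeat a pose let the fingers close. It gives the time, the measured TCP pose, the force, the opening and the grip force at its end, in the units of the state.
- arm.get_state(): the state, without advancing time (a new reading comes with each control period).
- arm.grab_frame(name): name is "scene" or "side" or "wrist"; returns the picture (384x512x3 uint8, blue, green, red); there is no depth.
- arm.camera_model(name): a dict with "fovy" (degrees; the focal length in pixels is half the picture's height over the tangent of half this angle, whatever the lens; pixels are square), "cx", "cy" (the principal point, pixels), "pose" (4x4, takes a point from camera to world coordinates). Camera axes: x right, y down, z forward; pixel columns grow to the right and rows downward; lengths in m; the calibration is good to about 2 mm. A picture is of the moment at which its call begins: read the wrist's pose just before it. camera_model takes no time and is no camera call; for the wrist camera it gives the pose at the moment of the call.
- arm.job_done(): hands the job in; it is judged then, once.
The state is a dict: "t": time; "q": joint angles; "qd": joint speeds; "joint_efforts": joint torques, N m; "eef_pos": TCP position; "ee_rot": TCP orientation; "force": force on the tool from outside, world axes, zero at the start; "moment": the same for the moment, N m; "width": finger opening in m; "gripper_force": force on a finger pad.
Only numpy, scipy, OpenCV 4.12 (cv2) and the standard library are available. Lean on these libraries where they do the work, as an engineer would, in place of code of your own. Each camera call takes 0.05 s, during which the arm holds its last target. There are 200 camera calls.

## Working session

There is one attempt and no reset: what is moved stays moved. The work goes in short steps, Python scripts to look and compute and a tool call to move; the robot and the scene stay as the last step left them, time stands still between calls to the robot, and variables do not carry over. Pictures are saved under pics/ and viewed, at most 10 in all, crops included, and the job is handed in when it is done.

Besides the shell and the picture viewer there is one more tool, called after "Emit:" in YAML: its name, and indented under it one key for each argument. arm_command: Moves the arm, as the interface text tells. Its arguments: {"type":"object","properties":{"series":{"type":"array"},"force":{"type":"number"}},"required":["series"]}

```bash
mkdir -p pics; ls
python3 - <<'E'
from station import arm
import cv2, numpy as np
np.set_printoptions(precision=4,suppress=True)
s=arm.get_state();print(s)
for n in("scene","side"):
    m=arm.camera_model(n);print(n,m)
    f=arm.grab_frame(n);cv2.imwrite(f"pics/{n}0.png",f)
    cv2.imwrite(f"pics/{n}0v.png",cv2.resize(f,(800,600),interpolation=cv2.INTER_CUBIC))
E
```

```text
pics
{'t': 0.0, 'q': array([ 0.2881,  0.3594,  0.0111, -0.0004, -1.2241, -0.2881]), 'qd': array([-0.0009,  0.0012,  0.0016,  0.0016, -0.0016, -0.0006]), 'joint_efforts': array([ -0.0008, -58.2727,  29.3058,   6.9975,   0.0069,  -0.0002]), 'eef_pos': array([0.6746, 0.    , 0.2476]), 'ee_rot': array([ 3.1399, -0.0001, -1.5709]), 'force': array([0.2269, 0.3576, 0.0204]), 'moment': array([ 0.0435,  0.0223, -0.0547]), 'gripper_force': 0.0, 'width': 0.0879010071603457}
scene {'fovy': 44.89153415337395, 'cx': 255.94981808107744, 'cy': 189.23839357433374, 'pose': array([[ 0.7659,  0.5407, -0.348 ,  0.97  ],
       [ 0.643 , -0.6444,  0.4139, -0.4943],
       [-0.0005, -0.5408, -0.8412,  1.083 ],
       [ 0.    ,  0.    ,  0.    ,  1.    ]])}
side {'fovy': 55.461226094698745, 'cx': 256.8434103516753, 'cy': 197.49518875355014, 'pose': array([[ 0.7318, -0.357 ,  0.5805, -0.0937],
       [-0.6811, -0.4116,  0.6055, -0.6809],
       [ 0.0228, -0.8385, -0.5444,  0.6683],
       [ 0.    ,  0.    ,  0.    ,  1.    ]])}
```

View pics/scene0v.png

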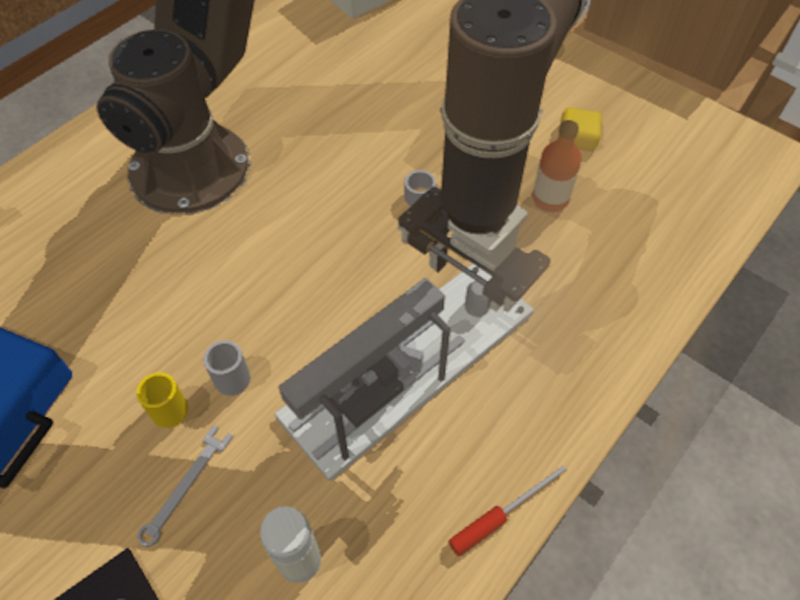

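View pics/side0v.png

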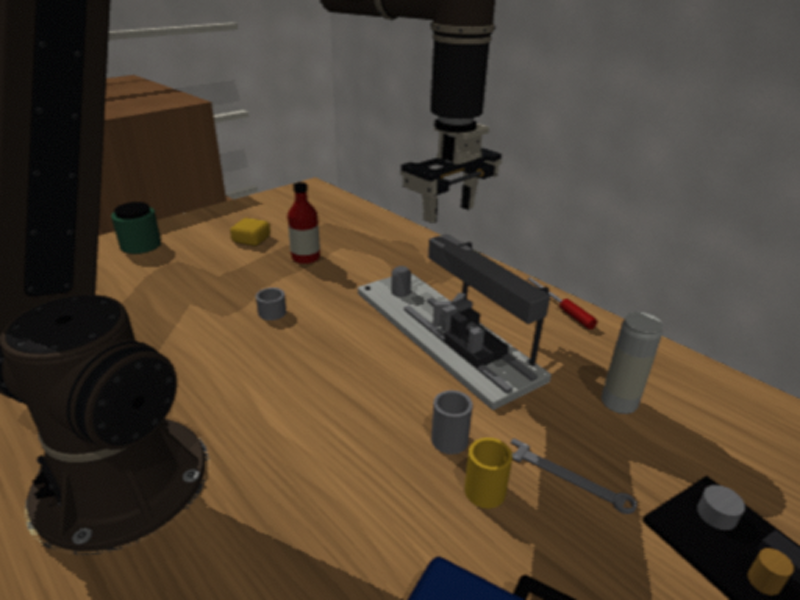

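```bash
cat > h.py <<'E'
from station import arm
import cv2, numpy as np
from scipy.spatial.transform import Rotation as R
from scipy.optimize import least_squares
np.set_printoptions(precision=4,suppress=True)
def crop(f,x0,y0,w,h,k,step=10):
    c=cv2.resize(f[y0:y0+h,x0:x0+w],None,fx=k,fy=k,interpolation=cv2.INTER_CUBIC)
    for x in range(-(-x0//step)*step,x0+w,step):
        X=int((x-x0+.5)*k); cv2.line(c,(X,0),(X,6),(0,255,0),1); cv2.putText(c,str(x),(X-10,16),0,.33,(0,0,255),1)
    for y in range(-(-y0//step)*step,y0+h,step):
        Y=int((y-y0+.5)*k); cv2.line(c,(0,Y),(6,Y),(0,255,0),1); cv2.putText(c,str(y),(8,Y+4),0,.33,(0,0,255),1)
    return c
def proj(m,P):
    T=np.linalg.inv(m["pose"]); p=np.atleast_2d(P)@T[:3,:3].T+T[:3,3]
    f=192/np.tan(np.radians(m["fovy"])/2)
    return p[:,:2]/p[:,2:]*f+[m["cx"],m["cy"]]
E
python3 - <<'E'
from h import *
a=cv2.imread("pics/scene0.png");b=cv2.imread("pics/side0.png")
cv2.imwrite("pics/sl.png",np.hstack([crop(a,88,200,80,90,5),crop(b,262,240,80,90,5)]))
cv2.imwrite("pics/fxa.png",crop(a,172,160,173,150,4.6))
cv2.imwrite("pics/fxb.png",crop(b,222,143,140,120,5))
E
```

```text
(no output)
```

View pics/sl.png

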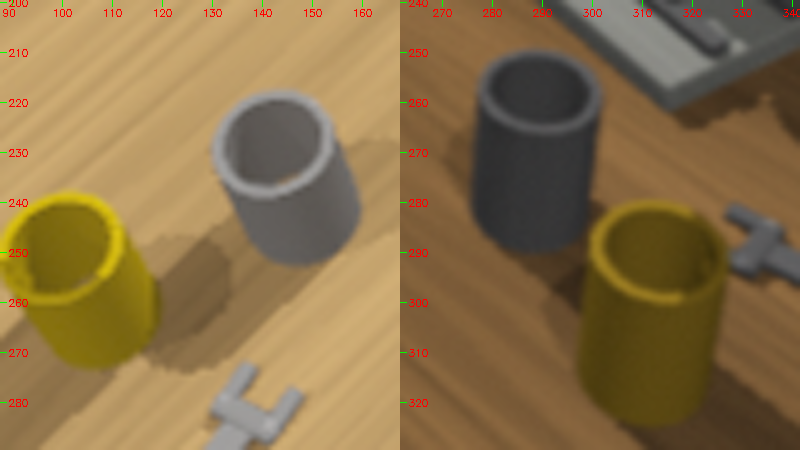

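View pics/fxa.png

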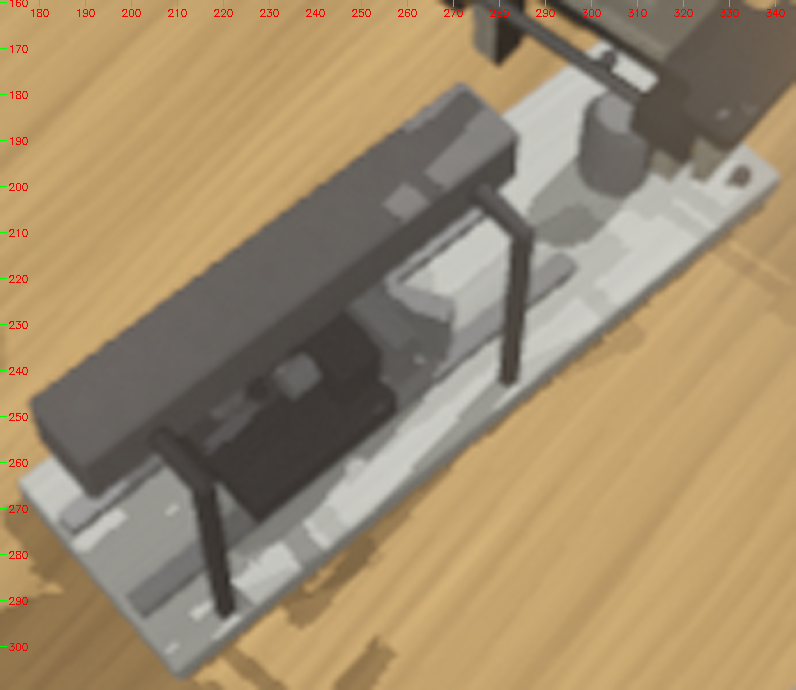

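View pics/fxb.png

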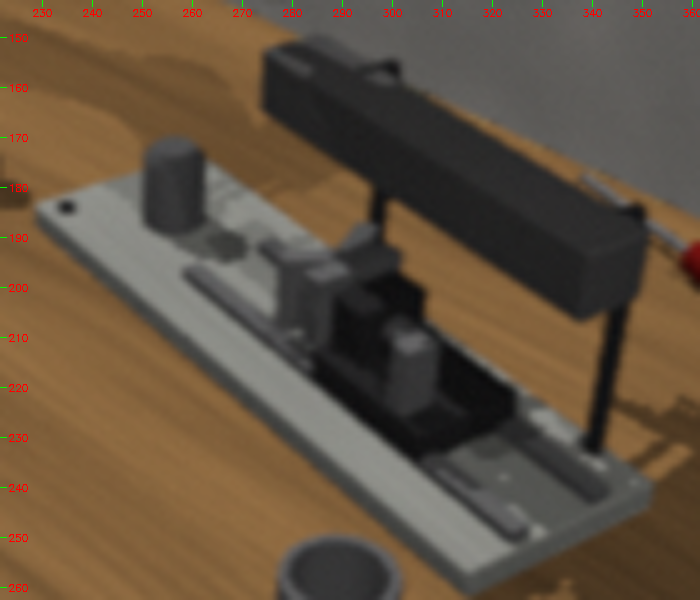

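The grey tall sleeve is at scene (142,228) and side (289,257). The yellow one beside it, at scene (101,249) and side (313,291), is a decoy. The low grey one at scene (269,120) and side (173,194) is the short sleeve. The enlarged crop shows a plain steel tube about as tall as the yellow one, so it is the taller steel sleeve. The fixture corners, lamp edges and handle top, at side (304,210), can be read as well.

```bash
cat > fit.py <<'E'
from h import *
ms,md=arm.camera_model("scene"),arm.camera_model("side")
t=np.linspace(0,2*np.pi,181)
circ=lambda x,y,z,r:np.c_[x+r*np.cos(t),y+r*np.sin(t),0*t+z]
def sl(p):
    x,y,h,z0=p; o=[]
    for m,ob in((ms,(130,154,217.5,239.5,252.7)),(md,(277.5,301.7,249.5,265.8,289.7))):
        q=proj(m,circ(x,y,h,.03)); b=proj(m,circ(x,y,z0,.03))
        o+=[q[:,0].min(),q[:,0].max(),q[:,1].min(),q[:,1].max(),b[:,1].max()]; o[-5:]=np.array(o[-5:])-ob
    return o
r=least_squares(sl,[.5,-.2,.08,0]);print("sleeve x,y,top z,bottom z",r.x,"res",np.round(r.fun,1))
S=[((-70,-240,20),176,264),((70,-240,20),210,303),((70,210,20),341,198),((60,0,20),282,241.5),((60,-200,20),220,292),((-18,-240,200),178.5,247),((-18,30,200),272,177),((27,30,200),284.5,189)]
D=[((-70,-240,20),316,257),((70,-240,20),352,240.5),((-70,210,20),229,185),((60,-200,20),341,233),((-18,30,200),274,153),((-18,30,155),274,165),((-18,-240,155),338.5,206),((-18,-240,200),338,194)]
def fx(p):
    x,y,a,z=p; M=R.from_euler("z",a).as_matrix(); o=[]
    for m,L in((ms,S),(md,D)):
        P=np.array([l[0] for l in L])/1e3@M.T+[x,y,z]; o.append(proj(m,P)-[l[1:] for l in L])
    return np.vstack(o).ravel()
def sp(p):
    x,y,zt,z=p; o=[]
    for m,ob in((md,(250.5,262.7,189.6,170)),(ms,(297.5,None,202.3,None))):
        b=proj(m,circ(x,y,z,.022));q=proj(m,circ(x,y,zt,.014));u=proj(m,circ(x,y,z+.02,.022))
        o+=[e-v for e,v in zip((u[:,0].min(),u[:,0].max(),b[:,1].max(),q[:,1].min()),ob) if v]
    return o
for a0 in(0,1.5,-1.5,3):
    f=least_squares(fx,[.65,0,a0,0],loss="soft_l1")
    if f.cost<200: break
print("fixture",f.x,"cost",f.cost);print(fx(f.x).reshape(-1,2).round(1).tolist())
x,y,a,z=f.x;M=R.from_euler("z",a).as_matrix();W=lambda v:np.array(v)/1e3@M.T+[x,y,0]
print("spigot via fixture",W((0,140,20)))
r=least_squares(sp,[*W((0,140,0))[:2],.077,.02]);print("spigot direct x,y,top,foot",r.x,"res",np.round(r.fun,1))
def ca(p):
    P=W((-25,p[0]*1e3-30,90+p[1]*1e3)); return np.r_[proj(md,P)[0]-(304.5,210),proj(ms,P)[0]-(236.5,239)]
r=least_squares(ca,[-.08,0]);print("carriage y, top dz",r.x,"res",r.fun.round(1)); print("grip",W((-25,r.x[0]*1e3-30,77)))
E
python3 fit.py
```

```text
sleeve x,y,top z,bottom z [ 0.4151 -0.2663  0.079   0.0025] res [-0.6  0.2  0.4  0.2  0.6 -1.1  0.1 -0.6  0.3 -0.3]
fixture [ 0.6237 -0.042  -0.151  -0.0014] cost 15.921265491716023
[[-1.3, 0.7], [-0.1, 3.4], [0.5, 0.3], [-0.1, 0.9], [0.5, 0.5], [-1.8, 0.3], [-0.1, -0.1], [0.8, 0.2], [-1.1, 0.2], [0.2, -1.8], [-1.3, -2.1], [-1.5, -0.6], [-1.0, -1.1], [-1.7, 0.5], [-2.0, 2.8], [1.1, -0.4]]
spigot via fixture [0.6447 0.0964 0.02  ]
spigot direct x,y,top,foot [0.6458 0.0961 0.0738 0.0209] res [-0.8 -0.1 -0.7  0.  -0.2  0.9]
carriage y, top dz [-0.0713 -0.0265] res [-8.6  2.1 -7.7 -3.6]
grip [ 0.5837 -0.1384  0.077 ]
```

Run:
```python
from h import *
ms,md=arm.camera_model("scene"),arm.camera_model("side")
f=lambda p:np.r_[proj(ms,p)[0]-(101,249),proj(md,p)[0]-(313,291)]
r=least_squares(f,[.4,-.3,.08]);print("yellow rim",r.x,r.fun)
f=lambda p:np.r_[proj(ms,p)[0]-(236.5,239),proj(md,p)[0]-(304.5,210)]
r=least_squares(f,[.6,-.1,.08]);print("handle?",r.x,r.fun)
M=R.from_euler("z",-.151).as_matrix()
for y in range(-150,0,15):
    P=[M@np.array([-25,y-30,h])/1e3+[.6237,-.042,0] for h in(46,90)]
    print(y,proj(md,P).ravel().round(),proj(ms,P).ravel().round())
s=arm.get_state();c=arm.camera_model("wrist");T=R.from_euler("xyz",s["ee_rot"]).as_matrix()
print("wrist cam in tool",T.T@(c["pose"][:3,3]-s["eef_pos"]),T.T@c["pose"][:3,:3],c["fovy"])
```

```text
yellow rim [ 0.3795 -0.3674  0.0737] [-0.4571  1.0458 -0.8744 -0.5479]
handle? [ 0.6083 -0.1405  0.0665] [-0.7466  2.238  -2.2857 -1.6687]
-150 [314. 231. 315. 218.] [204. 258. 202. 250.]
-135 [310. 228. 312. 216.] [209. 254. 207. 246.]
-120 [306. 226. 308. 213.] [214. 250. 212. 242.]
-105 [303. 223. 304. 210.] [219. 247. 217. 239.]
-90 [300. 220. 301. 208.] [223. 243. 222. 235.]
-75 [296. 218. 298. 205.] [228. 240. 227. 231.]
-60 [293. 215. 294. 203.] [233. 236. 232. 228.]
-45 [290. 213. 291. 200.] [237. 232. 237. 224.]
-30 [287. 210. 288. 198.] [242. 229. 241. 220.]
-15 [284. 208. 284. 195.] [246. 225. 246. 217.]
wrist cam in tool [ 0.065   0.0005 -0.1355] [[-0.0001 -0.9692 -0.2463]
 [ 1.      0.     -0.0004]
 [ 0.0004 -0.2463  0.9692]] 64.65721785673246
```

Emit:
arm_command:
  series: [0,0,0,0.9,0.9,0,1,0,0,0,0.9,0.9,0,1,0,0,0,0.9,0.9,0,1,0,0,0,0.9,0.9,0,1]

```text
t: 0.6
eef_pos: [0.585, -0.0903, 0.2488]
ee_rot: [-3.141, 0.0, -1.572]
force: [0.3, -1.0, 0.3]
width: 0.0877
gripper_force: 0.0
```

Emit:
arm_command:
  series: [0,0,0,0.9,0.85,0,1,0,0,0,0.9,0.85,0,1,0,0,0,0.9,0.85,0,1]

```text
t: 0.98
eef_pos: [0.4985, -0.1813, 0.2486]
ee_rot: [3.141, 0.0, -1.573]
force: [0.8, 1.1, 0.6]
width: 0.0877
gripper_force: 0.0
```

Emit:
arm_command:
  series: [0,0,0,0.85,0.85,0,1,0,0,0,0.85,0.85,0,1,0,0,0,0.85,0.85,0,1,0,0,0,0.85,0.85,0,1]

```text
t: 1.48
eef_pos: [0.4161, -0.2648, 0.2485]
ee_rot: [-3.141, -0.0, -1.571]
force: [0.5, 0.5, 0.5]
width: 0.0875
gripper_force: 0.0
```

Run:
```python
from h import *
s=arm.get_state();c=arm.camera_model("wrist");f=arm.grab_frame("wrist");print(s["eef_pos"],s["ee_rot"])
np.save("pics/w1pose.npy",c["pose"]);cv2.imwrite("pics/w1.png",f)
g=proj(c,[.415,-.2663,.079]);print(g)
sc=arm.grab_frame("scene");cv2.imwrite("pics/scene1.png",sc)
u,v=g[0].astype(int)
cv2.imwrite("pics/w1v.png",np.hstack([crop(f,0,0,512,384,.8,50),crop(sc,272,130,100,80,4)[:307]]) )
```

```text
[ 0.4161 -0.2648  0.2485] [-3.1414 -0.     -1.5708]
[[255.8114 180.072 ]]
```

View pics/w1v.png

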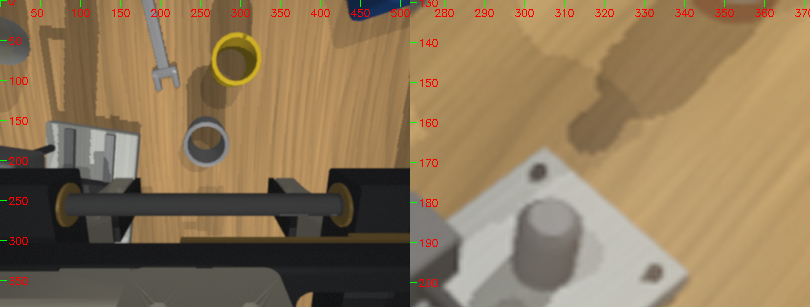

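The wrist view shows the grey sleeve's rim at about (257,177) between the fingers, against (256,180) predicted. The spigot in the scene view is now unobstructed, spanning columns 297.7–315, foot at row 202.7 and top at row 179.

Emit:
arm_command:
  series: [0,0,0,0.02,0,0.94,1,0,0,0,0.02,0,0.94,1,0,0,0,0.02,0,0.94,1,0,0,0,0.02,0,0.94,1]

```text
t: 2.08
eef_pos: [0.4165, -0.2669, 0.1558]
ee_rot: [-3.14, -0.001, -1.569]
force: [-1.2, 0.5, -0.1]
width: 0.0876
gripper_force: 0.0
```

Emit:
arm_command:
  series: [0,0,0,0,0,0.4,1,0,0,0,0,0,0.7,1,0,0,0,0,0,0.94,1,0,0,0,0,0,0.94,1,0,0,0,0,0,0.94,1]

```text
t: 2.7
eef_pos: [0.4164, -0.2673, 0.0623]
ee_rot: [-3.139, -0.001, -1.57]
force: [0.4, -0.8, 0.1]
width: 0.0873
gripper_force: 0.0
```

Emit:
arm_command:
  series: [0,0,0,0,0,0,0.5,0,0,0,0,0,0,0.4,0,0,0,0,0,0,0.4,0,0,0,0,0,0,0.4,0,0,0,0,0,0,0.4,0,0,0,0,0,0,0.4]
  force: 25

```text
t: 3.45
eef_pos: [0.4146, -0.267, 0.0609]
ee_rot: [3.141, -0.0, -1.571]
force: [-2.5, 2.6, 6.7]
width: 0.0602
gripper_force: 25.0
```

```bash
sed -i 's/(297.5,None,202.3,None)/(297.5,314.8,202.5,179)/' fit.py; python3 fit.py | grep -E "spigot|fixture"
```

```text
fixture [ 0.6237 -0.042  -0.151  -0.0014] cost 15.921265491716023
spigot via fixture [0.6447 0.0964 0.02  ]
spigot direct x,y,top,foot [0.6458 0.0978 0.0762 0.0194] res [-1.1 -0.4 -0.5 -0.8  0.2 -0.5  0.6  1. ]
```

Emit:
arm_command:
  series: [0,0,0,0,0,-0.2,0.4,0,0,0,0,0,-0.6,0.4,0,0,0,0,0,-0.95,0.4,0,0,0,0,0,-0.95,0.4]

```text
t: 3.95
eef_pos: [0.4163, -0.2673, 0.1576]
ee_rot: [-3.137, -0.001, -1.571]
force: [-0.9, -0.5, -4.9]
width: 0.0598
gripper_force: 25.0
```

Emit:
arm_command:
  series: [0,0,0,0,0,-0.5,0.4,0,0,0,-0.3,0,-0.95,0.4,0,0,0,-0.5,0,-0.95,0.4,0,0,0,-0.5,0,-0.95,0.4]

```text
t: 4.45
eef_pos: [0.4142, -0.2157, 0.2493]
ee_rot: [3.14, 0.001, -1.57]
force: [-0.0, 0.7, -4.9]
width: 0.0597
gripper_force: 25.0
```

Emit:
arm_command:
  series: [0,0,0,-0.4,0,0,0.4,0,0,0,-0.8,0,0,0.4,0,0,0,-1,0,0,0.4]

```text
t: 4.82
eef_pos: [0.4141, -0.116, 0.2488]
ee_rot: [3.139, 0.0, -1.57]
force: [0.9, -0.3, -4.1]
width: 0.0604
gripper_force: 25.0
```

Emit:
arm_command:
  series: [0,0,0,-0.4,0,0,0.4,0,0,0,-0.8,-0.2,0,0.4,0,0,0,-1,-0.3,0,0.4]

```text
t: 5.2
eef_pos: [0.4451, -0.0158, 0.2491]
ee_rot: [3.139, -0.001, -1.57]
force: [0.3, -0.0, -4.8]
width: 0.0601
gripper_force: 25.0
```

Emit:
arm_command:
  series: [0,0,0,-0.4,-0.4,0,0.4,0,0,0,-0.65,-0.8,0,0.4,0,0,0,-0.65,-1,0,0.4,0,0,0,-0.65,-1,0,0.4]

```text
t: 5.7
eef_pos: [0.5456, 0.0477, 0.248]
ee_rot: [3.138, -0.002, -1.571]
force: [-0.7, -0.1, -4.9]
width: 0.0601
gripper_force: 25.0
```

Emit:
arm_command:
  series: [0,0,0.05,-0.2,-0.4,0,0.4,0,0,0.096,-0.48,-0.8,0,0.4,0,0,0.096,-0.48,-0.98,0,0.4,0,0,0.096,-0.48,-0.98,0,0.4,0,0,0.096,-0.48,-0.98,0,0.4]

```text
t: 6.32
eef_pos: [0.642, 0.0952, 0.2496]
ee_rot: [3.14, -0.001, -1.722]
force: [0.2, 0.2, -4.2]
width: 0.0601
gripper_force: 25.0
```

Run:
```python
from h import *
s=arm.get_state();c=arm.camera_model("wrist");f=arm.grab_frame("wrist");b=arm.grab_frame("side");a=arm.grab_frame("scene")
print(s["eef_pos"],s["ee_rot"],s["force"],s["width"])
np.save("pics/w2pose.npy",c["pose"]);cv2.imwrite("pics/w2.png",f);cv2.imwrite("pics/side2.png",b);cv2.imwrite("pics/scene2.png",a)
v=np.hstack([crop(f,110,0,300,230,1.3,50)[:299],crop(b,215,80,100,75,4)[:299]])
cv2.imwrite("pics/v2.png",v[:, :800]);print(v.shape)
```

```text
[0.642  0.0952 0.2496] [ 3.1397 -0.0009 -1.7223] [ 0.2031  0.2383 -4.169 ] 0.06013642945860199
(299, 790, 3)
```

View pics/v2.png

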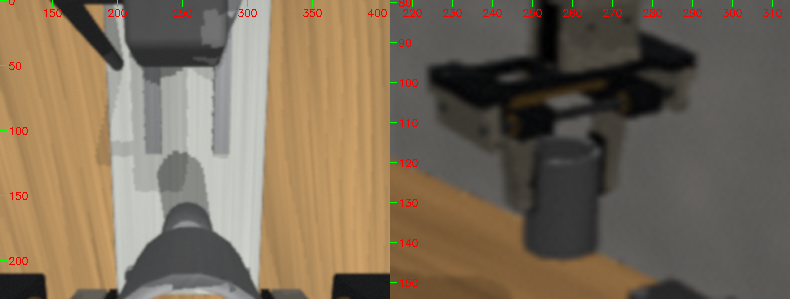

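Run:
```python
from h import *
w=arm.camera_model("wrist");w["pose"]=np.load("pics/w2pose.npy");md=arm.camera_model("side")
s=arm.get_state();e=s["eef_pos"];t=np.linspace(0,6.283,181)
c=lambda x,y,z,r:np.c_[x+r*np.cos(t),y+r*np.sin(t),0*t+z]
for n,p in(("spig",(.6458,.0978)),("fix",(.6447,.0964))):
    q=proj(w,c(*p,.077,.014));u=proj(w,c(*p,.067,.022));print(n,"top min row",q[:,1].min(),"shoulder cols",u[:,0].min(),u[:,0].max(),"min row",u[:,1].min())
for dz in(.189,.269):
    q=proj(w,c(e[0],e[1],dz,.03));print("sleeve z",dz,q.min(0),q.max(0))
    q=proj(md,c(e[0],e[1],dz,.03));print(" side",q.min(0),q.max(0))
M=R.from_euler("z",-.151).as_matrix()
print("fixture point proj edges at y=80",proj(w,[M@np.array([x,80,20])/1e3+[.6237,-.042,0] for x in(-70,70)]))
f=cv2.imread("pics/w2.png");cv2.imwrite("pics/w2c.png",crop(f,195,130,120,90,6.6))
```

```text
spig top min row 170.76346126316207 shoulder cols 230.53661336872068 271.60166633052813 min row 161.62052512940235
fix top min row 169.27275798752453 shoulder cols 231.32675547802975 272.43946988021173 min row 160.15504190389996
sleeve z 0.189 [209.4808 172.1907] [297.8135 256.2708]
 side [247.0193 136.7511] [265.9368 144.5947]
sleeve z 0.269 [182.1896 207.817 ] [323.927  335.9803]
 side [247.2324 112.9378] [266.8889 119.9975]
fixture point proj edges at y=80 [[311.7346 122.2351]
 [192.2802 122.3048]]
```

View pics/w2c.png

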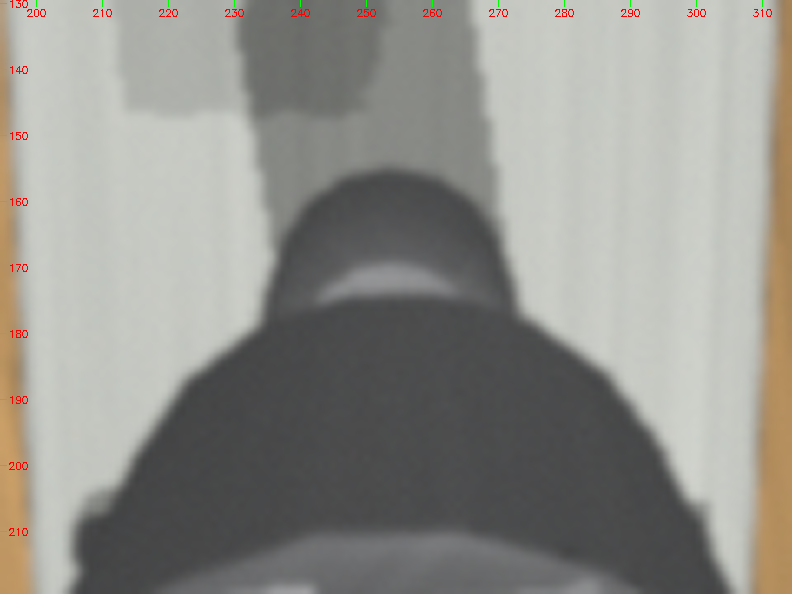

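The close-up shows the spigot's light top with its edge at (253.5,169) and its shoulder spanning columns 234.5–272.5. The sleeve's lower edge is at row 174, centred on column 254.5. The sleeve needs about 1.5 mm more in world +x.

Emit:
arm_command:
  series: [0,0,0,0,-0.015,0.4,0.4,0,0,0,0,-0.015,0.8,0.4,0,0,0,0,-0.015,0.95,0.4,0,0,0,0,-0.015,0.95,0.4,0,0,0,0,-0.015,0.95,0.4]

```text
t: 7.1
eef_pos: [0.6456, 0.0961, 0.1576]
ee_rot: [-3.139, 0.001, -1.721]
force: [-0.1, 0.0, -3.9]
width: 0.0604
gripper_force: 25.0
```

Emit:
arm_command:
  series: [0,0,0,0,0,0.05,0.4,0,0,0,0,0,0.1,0.4,0,0,0,0,0,0.15,0.4,0,0,0,0,0,0.2,0.4,0,0,0,0,0,0.25,0.4,0,0,0,0,0,0.25,0.4]

```text
t: 7.85
eef_pos: [0.6441, 0.0956, 0.1299]
ee_rot: [3.141, -0.001, -1.722]
force: [0.0, -0.1, -4.1]
width: 0.0603
gripper_force: 25.0
```

Emit:
arm_command:
  series: [0,0,0,0,0,0.05,0.4,0,0,0,0,0,0.1,0.4,0,0,0,0,0,0.15,0.4,0,0,0,0,0,0.15,0.4]

```text
t: 8.35
eef_pos: [0.6441, 0.0956, 0.1149]
ee_rot: [3.141, -0.001, -1.722]
force: [0.3, 0.3, -4.7]
width: 0.0601
gripper_force: 25.0
```

Emit:
arm_command:
  series: [0,0,0,0,0,0.05,0.4,0,0,0,0,0,0.1,0.4,0,0,0,0,0,0.15,0.4,0,0,0,0,0,0.2,0.4,0,0,0,0,0,0.2,0.4]

```text
t: 8.98
eef_pos: [0.6441, 0.0956, 0.0949]
ee_rot: [3.141, -0.001, -1.722]
force: [-1.0, 0.7, -5.0]
width: 0.0601
gripper_force: 25.0
```

Emit:
arm_command:
  series: [0,0,0,0,0,0.04,0.4,0,0,0,0,0,0.08,0.4,0,0,0,0,0,0.12,0.4,0,0,0,0,0,0.12,0.4]

```text
t: 9.48
eef_pos: [0.6442, 0.0957, 0.0831]
ee_rot: [3.141, -0.0, -1.722]
force: [0.3, -0.3, -3.5]
width: 0.0599
gripper_force: 25.0
```

Emit:
arm_command:
  series: [0,0,0,0,0,0.01,0.4,0,0,0,0,0,0.01,0.4]

```text
t: 9.72
eef_pos: [0.6445, 0.0958, 0.0826]
ee_rot: [-3.141, 0.0, -1.722]
force: [-0.1, 0.7, -5.0]
width: 0.06
gripper_force: 25.0
```

Emit:
arm_command:
  series: [0,0,0,0,0,0.01,0.4,0,0,0,0,0,0.01,0.4]

```text
t: 9.98
eef_pos: [0.6444, 0.0957, 0.0815]
ee_rot: [3.141, -0.0, -1.722]
force: [0.4, 0.1, -4.5]
width: 0.0603
gripper_force: 25.0
```

Emit:
arm_command:
  series: [0,0,0,0,0,0.01,0.4,0,0,0,0,0,0.01,0.4]

```text
t: 10.22
eef_pos: [0.6446, 0.0958, 0.081]
ee_rot: [-3.141, 0.0, -1.721]
force: [-0.5, 0.1, -0.6]
width: 0.0598
gripper_force: 25.0
```

Emit:
arm_command:
  series: [0,0,0,0,0,0.01,0.4,0,0,0,0,0,0.01,0.4]

```text
t: 10.48
eef_pos: [0.6446, 0.0958, 0.0809]
ee_rot: [-3.141, 0.0, -1.721]
force: [-4.0, -0.0, 7.5]
width: 0.0603
gripper_force: 25.0
```

Emit:
arm_command:
  series: [0,0,0,0,0,0,1,0,0,0,0,0,0,1,0,0,0,0,0,0,1,0,0,0,0,0,0,1]

```text
t: 10.98
eef_pos: [0.6445, 0.0958, 0.0795]
ee_rot: [-3.142, -0.0, -1.722]
force: [-0.1, 0.5, -0.6]
width: 0.0872
gripper_force: 0.0
```

Emit:
arm_command:
  series: [0,0,0,0,0,-0.2,1,0,0,0,0,0,-0.6,1,0,0,0,0,0,-1,1,0,0,0,0,0,-1,1]

```text
t: 11.48
eef_pos: [0.6465, 0.0963, 0.1836]
ee_rot: [-3.135, 0.003, -1.721]
force: [-0.2, -0.8, 0.2]
width: 0.0874
gripper_force: 0.0
```

Run:
```python
from h import *
s=arm.get_state();print(s["q"],s["eef_pos"],s["width"])
a=arm.grab_frame("scene");b=arm.grab_frame("side");cv2.imwrite("pics/side3.png",b);cv2.imwrite("pics/scene3.png",a)
cv2.imwrite("pics/v3.png",np.hstack([crop(b,235,130,100,120,4.5),crop(a,275,130,75,120,4.5)]))
M=R.from_euler("z",-.151).as_matrix()
for y in(-135,-120,-105): print(M@np.array([-25,y,77])/1e3+[.6237,-.042,0])
```

```text
[ 0.4463  0.3652 -0.1323  0.0011 -1.0665 -0.5971] [0.6465 0.0963 0.1836] 0.08742158778833045
[ 0.5787 -0.1717  0.077 ]
[ 0.5809 -0.1569  0.077 ]
[ 0.5832 -0.142   0.077 ]
```

View pics/v3.png

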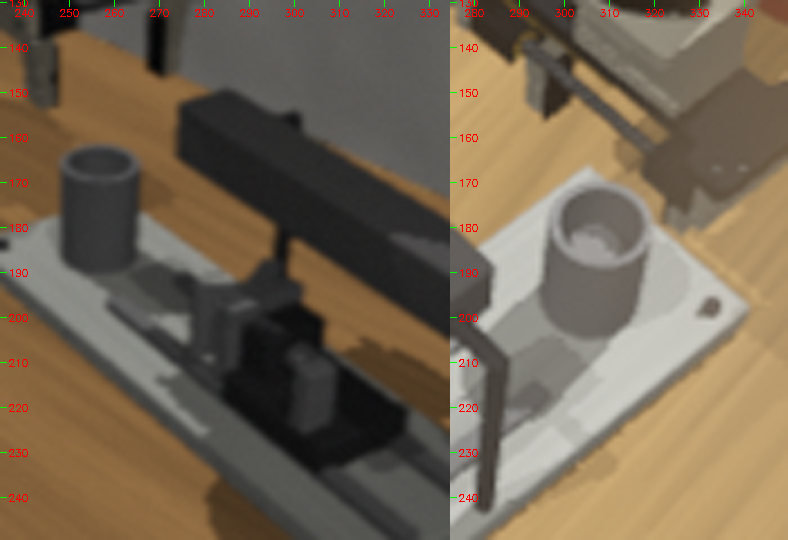

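The sleeve stands over the spigot in both views, at side (257,177) and scene (308,188), with its foot on the plate. The handle top is at about side (303.5,209.5).

Emit:
arm_command:
  series: [0,0,0,0,0,-0.6,0.4,0,0,0,0,0.4,-0.6,0.4,0,0,0,0,0.8,-0.6,0.4,0,0,0,0,1,-0.6,0.4,0,0,0,0,1,-0.6,0.4]

```text
t: 12.2
eef_pos: [0.5442, 0.1108, 0.239]
ee_rot: [3.14, -0.0, -1.721]
force: [1.1, 0.1, 0.2]
width: 0.0435
gripper_force: 0.0
```

Emit:
arm_command:
  series: [0,0,0,0.4,0,0,0.4,0,0,0,0.8,0,0,0.4,0,0,0,1,0,0,0.4]

```text
t: 12.58
eef_pos: [0.5305, 0.0103, 0.2387]
ee_rot: [3.14, -0.001, -1.723]
force: [-0.4, -0.1, 1.5]
width: 0.0353
gripper_force: 0.0
```

Emit:
arm_command:
  series: [0,0,0,0.5,0,0,0.4,0,0,0,1,0,0,0.4,0,0,0,1,0,0,0.4]

```text
t: 12.95
eef_pos: [0.5152, -0.0895, 0.2389]
ee_rot: [3.14, -0.001, -1.725]
force: [0.4, 0.8, -0.4]
width: 0.035
gripper_force: 0.0
```

Emit:
arm_command:
  series: [0,0,0.1,0.4,0,0,0.4,0,0,0.2,0.73,0,0,0.4,0,0,0.3,0.73,0,0,0.4,0,0,0.4,0.73,0,0,0.4,0,0,0.5,0.73,0,0,0.4,0,0,0.5,0.73,0,0,0.4]

```text
t: 13.7
eef_pos: [0.5051, -0.1587, 0.2391]
ee_rot: [3.141, -0.001, -2.506]
force: [-0.5, 0.6, -0.8]
width: 0.0351
gripper_force: 0.0
```

Emit:
arm_command:
  series: [0,0,0.1,0,0,0,0.4,0,0,0.2,0,0,0,0.4,0,0,0.3,0,0,0,0.4,0,0,0.4,0,0,0,0.4,0,0,0.5,0,0,0,0.4,0,0,0.5,0,0,0,0.4]

```text
t: 14.45
eef_pos: [0.5049, -0.1588, 0.2393]
ee_rot: [-3.142, -0.0, 2.995]
force: [-0.2, -0.1, -0.9]
width: 0.035
gripper_force: 0.0
```

Emit:
arm_command:
  series: [0,-0.1,0,0,0,0,0.4,0,-0.2,0,0,0,0,0.4,0,-0.3,0,0,0,0,0.4,0,-0.4,0,0,0,0,0.4,0,-0.4,0,0,0,0,0.4]

```text
t: 15.08
eef_pos: [0.5059, -0.1605, 0.2449]
ee_rot: [3.139, 0.626, 2.997]
force: [-82.9, -3.7, -100.0]
width: 0.035
gripper_force: 0.0
```

Run:
```python
from h import *
s=arm.get_state();c=arm.camera_model("wrist");f=arm.grab_frame("wrist");print(s["q"],s["eef_pos"],s["ee_rot"],s["force"])
np.save("pics/w4pose.npy",c["pose"]);cv2.imwrite("pics/w4.png",f)
cv2.imwrite("pics/w4v.png",crop(f,0,0,512,384,1.5,20))
```

```text
[ 0.0443 -0.1893 -1.0178  0.7185 -0.1646 -2.436 ] [ 0.5059 -0.1605  0.2449] [3.1395 0.6261 2.9972] [ -82.9157   -3.6945 -100.0173]
```

View pics/w4v.png

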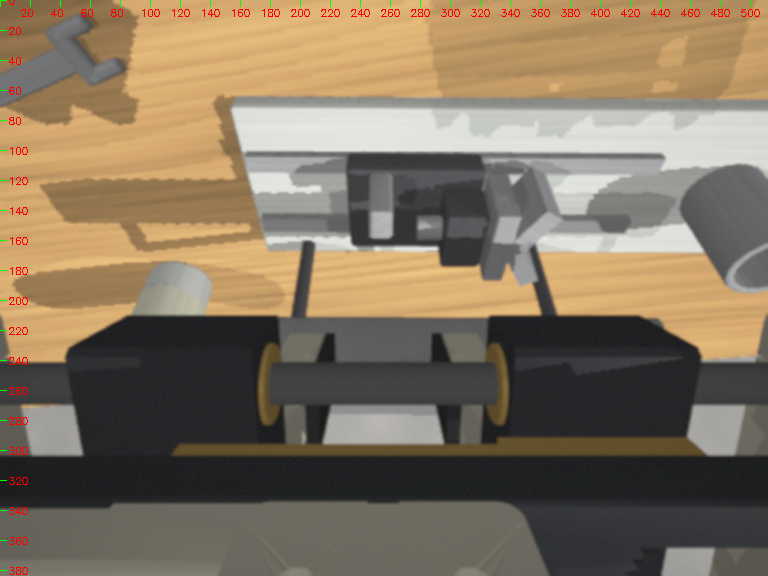

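Emit:
arm_command:
  series: [0,0.1,0,0,0,0,0.4,0,0.2,0,0,0,0,0.4,0,0.2,0,0,0,0,0.4]

```text
t: 15.5
eef_pos: [0.5076, -0.159, 0.2445]
ee_rot: [3.137, 0.306, 3.001]
force: [0.7, -0.6, -0.2]
width: 0.0349
gripper_force: 0.0
```

Run:
```python
from h import *
s=arm.get_state();print(s["q"],s["eef_pos"],s["ee_rot"],s["force"],s["joint_efforts"])
# refine handle from wrist frame w4: handle top face corners seen, px = v/1.5
w=arm.camera_model("wrist");w["pose"]=np.load("pics/w4pose.npy")
M=R.from_euler("z",-.151).as_matrix()
for y in(-150,-140,-130,-120,-110):
    print(y,proj(w,[M@np.array([-25+dx,y+dy,h])/1e3+[.6237,-.042,0] for dx,dy,h in((0,0,90),(0,0,46),(-12,-8,90),(-12,8,90),(-12,8,46))]).round(1).tolist())
print("plate",proj(w,[M@np.array(p)/1e3+[.6237,-.042,0] for p in((-70,-240,20),(70,-240,20),(60,-200,20))]).round(1).tolist())
```

```text
[ 0.1151 -0.0485 -0.5753  0.1053 -0.7488 -1.8928] [ 0.5076 -0.159   0.2445] [3.1367 0.3061 3.0005] [ 0.6656 -0.5827 -0.1611] [  1.1271 -25.2721  27.323    6.0454   0.9388   0.043 ]
-150 [[238.4, 152.9], [239.7, 125.5], [229.7, 143.7], [246.2, 143.8], [246.9, 116.4]]
-140 [[248.3, 152.9], [248.8, 125.5], [240.0, 143.7], [256.5, 143.8], [256.3, 116.4]]
-130 [[258.3, 153.0], [258.0, 125.6], [250.3, 143.8], [266.7, 143.9], [265.6, 116.5]]
-120 [[268.3, 153.0], [267.1, 125.6], [260.6, 143.8], [277.0, 143.9], [275.0, 116.5]]
-110 [[278.3, 153.1], [276.2, 125.7], [270.9, 143.9], [287.3, 143.9], [284.4, 116.6]]
plate [[152.0, 73.9], [177.5, 169.1], [205.5, 164.0]]
```

The wrist view shows the handle's bright top face at image (247–262, 141–159). That puts the handle at fixture y of about -135 mm and x of about -27 mm. The high reading came with joint 3 at its range end, and it is gone now. I'll tilt lower and farther out.

Emit:
arm_command:
  series: [0,0,0,0.15,0,0.45,0.4,0,0,0,0.29,-0.02,0.9,0.4,0,0,0,0.29,-0.02,0.9,0.4,0,0,0,0.29,-0.02,0.9,0.4]

```text
t: 16.0
eef_pos: [0.5061, -0.1627, 0.1504]
ee_rot: [3.139, 0.309, 2.996]
force: [0.5, 0.3, 0.1]
width: 0.035
gripper_force: 0.0
```

Emit:
arm_command:
  series: [0,0,0,-0.29,0,0.25,0.4,0,0,0,-0.29,0,0.25,0.4,0,-0.06,0,-0.29,0,0.25,0.4,0,-0.06,0,-0.29,0,0.25,0.4]

```text
t: 16.5
eef_pos: [0.5369, -0.1683, 0.1339]
ee_rot: [3.139, 0.401, 2.993]
force: [-0.4, -0.4, -0.6]
width: 0.0344
gripper_force: 0.0
```

```bash
cat > go.py <<'E'
from h import *
s=arm.get_state();T=R.from_euler("xyz",s["ee_rot"]).as_matrix();M=R.from_euler("z",-.151).as_matrix()
p=M.T@(s["eef_pos"]-[.6237,-.042,0])
print("q",s["q"],"fixture tcp mm",p*1e3,"tilt",np.degrees(np.arccos(-T[2,2])),"force fix",M.T@s["force"])
g=M@(np.array([-26,-135,77])/1e3)+[.6237,-.042,0]
print("to grip, tool mm",T.T@(g-.003*T[:,2]-s["eef_pos"])*1e3)
E
python3 go.py
```

```text
q [ 0.0799  0.0993 -0.842   0.3523 -0.2521 -2.1234] fixture tcp mm [ -66.8423 -137.9554  133.8881] tilt 22.984785139664737 force fix [-0.3726 -0.457  -0.5572]
to grip, tool mm [-15.3938   2.6838  65.3295]
```

```bash
cat > kin.py <<'E'
from h import *
import itertools
D=[([.2881,.3594,.0111,-.0004,-1.2241,-.2881],(.6746,0,.2476),(3.1399,-.0001,-1.5709)),
([.4463,.3652,-.1323,.0011,-1.0665,-.5971],(.6465,.0963,.1836),(-3.135,.003,-1.721)),
([.0443,-.1893,-1.0178,.7185,-.1646,-2.436],(.5059,-.1605,.2449),(3.1395,.6261,2.9972)),
([.1151,-.0485,-.5753,.1053,-.7488,-1.8928],(.5076,-.159,.2445),(3.1367,.3061,3.0005)),
([.0799,.0993,-.842,.3523,-.2521,-2.1234],(.5369,-.1683,.1339),(3.139,.401,2.993))]
lo=np.array([-3.07,-1.43,-1.02,-3.03,-3.05,-3.03]);hi=np.array([3.07,2.12,1.25,1.67,0,3.03])
E_=lambda a,t:R.from_euler(a,t).as_matrix()
def fk(q,p,s4=1,s6=1):
    d,h,L1,e,L2,Lt=p[:6]
    A=E_("z",q[0]);B=A@E_("y",q[1]);C=B@E_("y",-q[2]);W=C@E_("x",s4*q[3])@E_("y",-q[4])
    pos=A@[0,d,h]+B@[0,0,L1]+C@[L2,0,e]+W@[Lt,0,0]
    return pos,W@E_("x",s6*q[5])@R.from_euler("xyz",p[6:9]).as_matrix()
def res(p,s4,s6):
    o=[]
    for q,x,r in D:
        P,T=fk(q,p,s4,s6);o+=[*(P-x)*1e3,*R.from_matrix(T.T@R.from_euler("xyz",r).as_matrix()).as_rotvec()*100]
    return o
best=None
for s4,s6,r0 in itertools.product((1,-1),(1,-1),((0,1.57,0),(3.14,0,-1.57),(0,1.57,1.57))):
    f=least_squares(res,[-.19,.35,.4,.0,.4,.25,*r0],args=(s4,s6))
    if best is None or f.cost<best[0].cost:best=(f,s4,s6)
f,s4,s6=best
def ik(P,T,q0):
    g=lambda q:[*(fk(q,f.x,s4,s6)[0]-P)*1e3,*R.from_matrix(fk(q,f.x,s4,s6)[1].T@T).as_rotvec()*300]
    return least_squares(g,np.clip(q0,lo+.001,hi-.001),bounds=(lo,hi))
M=E_("z",-.151)
def pose(fx,tilt,roll=0,flip=1):
    c,s=np.cos(tilt),np.sin(tilt)
    T=M@np.array([[-c*flip,0,s],[0,flip,0],[-s*flip,0,-c]])@E_("x",0)
    return M@(np.array(fx)/1e3)+[.6237,-.042,0]-.003*T[:,2],T
if __name__=="__main__":
    print("cost",f.cost,f.x,s4,s6)
    for td in(28,30,32,35):
        for y,d in((-135,60),(-135,0),(-60,0),(10,0)):
            P,T=pose((-26,y,77),np.radians(td)); r=ik(P-T[:,2]*d/1e3,T,D[4][0]); print(td,y,d,r.x,"err",round(r.cost,2))
E
python3 kin.py; cat go.py >/dev/null
```

```text
cost 2293.998598356713 [-0.1678  0.3381  0.6956 -0.0149  0.4282  0.5808 -1.5707  0.     -1.5708] -1 -1
28 -135 60 [ 0.1424  0.0955 -0.9632  1.2012 -0.1405 -3.03  ] err 6.89
28 -135 0 [ 0.0665  0.2404 -0.8933  1.2639 -0.0789 -3.03  ] err 272.93
28 -60 0 [ 0.266   0.2272 -0.8883  1.0855 -0.1638 -3.03  ] err 408.58
28 10 0 [ 0.4302  0.2315 -0.8567  0.9404 -0.2403 -3.03  ] err 559.21
30 -135 60 [ 0.1315  0.0873 -0.9671  1.2132 -0.13   -3.03  ] err 89.76
30 -135 0 [ 0.0581  0.2339 -0.8941  1.2732 -0.0715 -3.03  ] err 534.99
30 -60 0 [ 0.2591  0.2202 -0.8902  1.095  -0.1576 -3.03  ] err 720.98
30 10 0 [ 0.4248  0.2246 -0.8594  0.9499 -0.2349 -3.03  ] err 920.64
32 -135 60 [ 0.1209  0.0791 -0.971   1.2248 -0.12   -3.03  ] err 266.87
32 -135 0 [ 0.0498  0.2274 -0.8949  1.2822 -0.0643 -3.03  ] err 884.5
32 -60 0 [ 0.2522  0.2131 -0.8921  1.1044 -0.1515 -3.03  ] err 1121.31
32 10 0 [ 0.4193  0.2176 -0.862   0.9595 -0.2295 -3.03  ] err 1371.34
35 -135 60 [ 0.1061  0.0666 -0.9767  1.2411 -0.1061 -3.03  ] err 710.49
35 -135 0 [ 0.0378  0.2176 -0.896   1.2953 -0.0538 -3.03  ] err 1572.84
35 -60 0 [ 0.242   0.2024 -0.895   1.1185 -0.1424 -3.03  ] err 1886.47
35 10 0 [ 0.411   0.2069 -0.866   0.974  -0.2214 -3.03  ] err 2214.4
```

```bash
python3 - <<'E'
s=open("kin.py").read()
s=s.replace("d,h,L1,e,L2,Lt=p[:6]","d,h,L1,e,L2,Lt=p[:6];d2,e2,x2,y3,z3=p[9:]").replace("W=C@E_(\"x\",s4*q[3])@E_(\"y\",-q[4])","F=C@E_(\"x\",s4*q[3]);W=F@E_(\"y\",-q[4])")
s=s.replace("W@[Lt,0,0]","F@[0,d2,e2]+W@[Lt,y3,z3]").replace("*r0]","*r0,0,0,0,0,0]")
s=s.replace("    return o\n","    return o+list(np.r_[p[9:],p[3]]*3)\n")
s=s.replace('print("cost"','print(np.round(f.fun[:30],1).reshape(5,6));print("cost"')
open("kin.py","w").write(s)
E
python3 kin.py
```

```text
[[-0. -0. -0. -0. -0. -0.]
 [ 0.  0. -0.  0. -0. -0.]
 [ 0.  0. -0. -0. -0.  0.]
 [-0. -0.  0.  0.  0. -0.]
 [-0. -0.  0. -0.  0.  0.]]
cost 0.08839740253845957 [-0.      0.1992  0.6021 -0.0005  0.4636  0.3567  1.5709  3.1416  1.5708
 -0.0959  0.0003  0.     -0.0959 -0.0001] -1 -1
28 -135 60 [-0.0657  0.092  -0.9968  0.8627 -0.0277 -2.5093] err 48.13
28 -135 0 [ 0.0192  0.243  -0.8308  0.304  -0.0408 -2.0263] err 250.69
28 -60 0 [ 0.1102  0.2216 -0.899   0.6347 -0.0594 -2.4421] err 644.8
28 10 0 [ 0.1069  0.2101 -0.9687  1.2245 -0.0856 -3.03  ] err 769.91
30 -135 60 [-0.033   0.0886 -0.9776  0.7093 -0.0276 -2.3836] err 159.24
30 -135 0 [ 0.0229  0.2466 -0.8009  0.1331 -0.0197 -1.8554] err 348.66
30 -60 0 [ 0.1356  0.229  -0.8498  0.3653 -0.0451 -2.19  ] err 928.36
30 10 0 [ 0.1026  0.2033 -0.9695  1.2303 -0.0825 -3.03  ] err 1185.02
32 -135 60 [-0.0005  0.0891 -0.9462  0.508  -0.0249 -2.2083] err 311.62
32 -135 0 [ 0.0219  0.2514 -0.7633 -0.0645 -0.     -1.6532] err 404.06
32 -60 0 [ 0.142   0.2445 -0.7878  0.0134 -0.0018 -1.8349] err 1139.69
32 10 0 [ 0.0984  0.1965 -0.9704  1.236  -0.0792 -3.03  ] err 1689.2
35 -135 60 [ 0.0283  0.1003 -0.8717  0.1076 -0.0074 -1.8264] err 518.84
35 -135 0 [-0.004   0.2546 -0.6835 -0.4041 -0.     -1.2863] err 386.58
35 -60 0 [ 0.0824  0.2569 -0.6458 -0.6105 -0.     -1.1479] err 1145.51
35 10 0 [-0.3491  0.2586 -0.7215 -2.7786 -0.0586  1.3685] err 527.98
```

```bash
cat > ms.py <<'E'
from kin import *
rng=np.random.default_rng(0)
for flip in(1,-1):
  for td in(30,36):
    for y,d in((-135,60),(-135,0),(10,0)):
        P,T=pose((-26,y,77),np.radians(td),flip=flip);P=P-T[:,2]*d/1e3
        S=[]
        for k in range(40):
            q0=rng.uniform(np.maximum(lo,[-1.2,-.8,-1,-3,-2.5,-3]),np.minimum(hi,[1.2,1.2,1,1.6,0,3]))
            r=ik(P,T,q0)
            if r.cost<.5 and not any(np.abs(r.x-u).max()<.02 for u in S):S.append(r.x)
        print(flip,td,y,d,S)
E
python3 ms.py
```

```text
1 30 -135 60 []
1 30 -135 0 []
1 30 10 0 []
1 36 -135 60 []
1 36 -135 0 []
1 36 10 0 []
-1 30 -135 60 []
-1 30 -135 0 []
-1 30 10 0 []
-1 36 -135 60 []
-1 36 -135 0 []
-1 36 10 0 []
```

```bash
cat > ms.py <<'E'
from kin import *
rng=np.random.default_rng(0)
for flip in(1,-1):
  for td in(0,15,22,26,30,36):
    for y in(-135,0):
        P,T=pose((-26,y,77),np.radians(td),flip=flip)
        rs=[ik(P,T,rng.uniform(np.maximum(lo,[-1,-.3,-1,-3,-2,-3]),np.minimum(hi,[1,.8,.2,1.6,0,3]))) for k in range(25)]
        r=min(rs,key=lambda r:r.cost);e=r.fun;print(flip,td,y,"cost",r.cost.round(2),"poserr mm",e[:3].round(1),"deg",(np.degrees(e[3:]/300)).round(1),r.x)
E
python3 ms.py
```

```text
1 0 -135 cost 0.0 poserr mm [ 0. -0.  0.] deg [0. 0. 0.] [ 0.0352  0.3982 -0.3555 -0.0001 -0.8171 -1.7569]
1 0 0 cost 0.0 poserr mm [ 0. -0.  0.] deg [-0. -0.  0.] [ 0.2622  0.3935 -0.3634 -0.0001 -0.8138 -1.9839]
1 15 -135 cost 0.0 poserr mm [ 0. -0.  0.] deg [0. 0. 0.] [ 0.0671  0.2881 -0.6309  0.1443 -0.3997 -1.9147]
1 15 0 cost 0.0 poserr mm [ 0. -0. -0.] deg [ 0. -0.  0.] [ 0.318   0.2801 -0.7103  0.3345 -0.3643 -2.3399]
1 22 -135 cost 4.14 poserr mm [ 0.2 -0.4  0.9] deg [ 0.3 -0.4  0. ] [-0.0196  0.2433 -0.9032  0.7108 -0.0653 -2.4027]
1 22 0 cost 35.94 poserr mm [0.8 0.2 3.6] deg [-0.2 -1.4  0. ] [-0.0774  0.2253 -0.9907  1.67   -0.0299  2.9734]
1 26 -135 cost 142.03 poserr mm [ 1.  -3.2  3.9] deg [ 2.4 -1.9  0. ] [ 0.0106  0.2413 -0.8582  0.4561 -0.0545 -2.173 ]
1 26 0 cost 366.71 poserr mm [ 2.6  0.7 11.6] deg [-0.8 -4.6  0. ] [-0.0679  0.2123 -0.9911  1.67   -0.044   2.9644]
1 30 -135 cost 348.66 poserr mm [ 0.7 -6.5  2. ] deg [ 4.6 -1.5  0. ] [ 0.0229  0.2466 -0.8009  0.1331 -0.0197 -1.8555]
1 30 0 cost 690.46 poserr mm [ 1.6  8.7 -6.5] deg [-6.7  1.2 -0. ] [-0.3726  0.257
[... 952 characters left out ...]
142.27 poserr mm [ 1.  -3.2  3.9] deg [-2.4  1.9 -0. ] [ 0.0105  0.2413 -0.8584  0.4569 -0.0545  0.9678]
-1 26 0 cost 365.98 poserr mm [ 2.6  0.7 11.6] deg [ 0.8  4.6 -0. ] [-0.0678  0.2123 -0.9911  1.67   -0.0441 -0.1773]
-1 30 -135 cost 349.39 poserr mm [ 0.7 -6.5  2. ] deg [-4.6  1.5 -0. ] [ 0.0229  0.2466 -0.801   0.1338 -0.0198  1.2855]
-1 30 0 cost 689.29 poserr mm [ 1.6  8.7 -6.5] deg [ 6.7 -1.2  0. ] [-0.3726  0.2573 -0.7571 -3.03   -0.     -1.4921]
-1 36 -135 cost 355.33 poserr mm [-1.4 -7.  -4.8] deg [-4.6 -1.4 -0. ] [-0.019   0.2545 -0.6595 -0.5118 -0.      1.9768]
-1 36 0 cost 555.99 poserr mm [ 0.7  8.4 -8.5] deg [ 5.4 -2.4  0. ] [-0.3586  0.2605 -0.7009 -2.6553 -0.075  -1.8916]
```

```bash
cat > ms.py <<'E'
from kin import *
rng=np.random.default_rng(0)
for x,z,td in((-34,73,18),(-34,73,20),(-34,73,21.5),(-26,77,42),(-26,77,48)):
    c,s=np.cos(np.radians(td)),np.sin(np.radians(td))
    print(x,z,td,"lamp gap",(-18-x)*c+(155-z)*s-39)
    for y,d in((-135,45),(-135,0),(-60,0),(12,0)):
        P,T=pose((x,y,z),np.radians(td));P=P-T[:,2]*d/1e3
        rs=[ik(P,T,D[4][0])]+[ik(P,T,rng.uniform(np.maximum(lo,[-1,-.3,-1,-3,-2,-3]),np.minimum(hi,[1,.8,.2,1.6,0,3]))) for k in range(12)]
        r=min(rs,key=lambda r:r.cost);e=r.fun;print("  ",y,d,"cost",r.cost.round(2),e[:3].round(1),(np.degrees(e[3:]/300)).round(1),r.x)
E
python3 ms.py
```

```text
-34 73 18 lamp gap 1.5562977994681404
   -135 45 cost 0.0 [0. 0. 0.] [-0. -0. -0.] [ 0.0838  0.1803 -0.6964  0.1882 -0.3942 -1.9685]
   -135 0 cost 0.0 [ 0. -0. -0.] [-0. -0. -0.] [ 0.0699  0.2657 -0.7385  0.2583 -0.2681 -2.0306]
   -60 0 cost 0.0 [ 0.  0. -0.] [ 0. -0.  0.] [ 0.1896  0.2511 -0.838   0.5146 -0.2112 -2.4008]
   12 0 cost 0.0 [ 0.  0. -0.] [-0.  0. -0.] [ 0.2829  0.2517 -0.886   0.7318 -0.1956 -2.7081]
-34 73 20 lamp gap 4.08073368527937
   -135 45 cost 0.0 [ 0. -0. -0.] [-0. -0. -0.] [ 0.0844  0.1661 -0.754   0.256  -0.3202 -2.036 ]
   -135 0 cost 0.0 [ 0. -0.  0.] [-0. -0.  0.] [ 0.0499  0.253  -0.8268  0.4332 -0.1632 -2.1879]
   -60 0 cost 3.5 [ 0.3 -0.1  1.1] [ 0.1 -0.4  0. ] [-0.0655  0.2253 -0.9981  1.3156 -0.0282 -2.9669]
   12 0 cost 0.78 [0.1 0.  0.5] [-0.  -0.2  0. ] [-0.0544  0.2297 -1.0005  1.67   -0.0334  2.9514]
-34 73 21.5 lamp gap 5.939781679104769
   -135 45 cost 0.0 [ 0. -0.  0.] [-0. -0.  0.] [ 0.079   0.1558 -0.8064  0.3361 -0.256  -2.1112]
   -135 0 cost 4.59 [ 0.2 -0.4  1. ] [ 0.3 -0.4  0. ] [-0.0165  0.2412 -0.914   0.704  -0.0654 -2.3992]
   -60
[... 381 characters left out ...]
1.2  1.4 -0. ] [-0.1207  0.2443 -0.5689 -1.0072 -0.     -0.5858]
   -60 0 cost 193.2 [-2.1 -0.2 -8.4] [ 0.3  3.4 -0. ] [-0.1435  0.2414 -0.5378 -1.5061 -0.     -0.0701]
   12 0 cost 77.42 [-0.6  2.3 -4.7] [-1.3  1.7 -0. ] [-0.2812  0.2488 -0.6146 -2.2429 -0.0856  0.7685]
-26 77 48 lamp gap 24.318341238107614
   -135 45 cost 0.0 [ 0.  0. -0.] [-0.  0.  0.] [-0.3171  0.1359 -0.5828 -1.4012 -0.125  -0.0591]
   -135 0 cost 0.0 [ 0. -0.  0.] [0. 0. 0.] [-0.478   0.2526 -0.5436 -1.7163 -0.2438  0.3731]
   -60 0 cost 0.0 [ 0. -0.  0.] [-0. -0. -0.] [-0.4472  0.2515 -0.6206 -2.0538 -0.2476  0.6974]
   12 0 cost 71.03 [ 0.9 -1.4  4.9] [ 0.7 -1.9  0. ] [-0.1344  0.2248 -0.542  -1.8532 -0.      0.2711]
```

Emit:
arm_command:
  series: [0,0.06,0,0,0,0,0.4,0,0.06,0,-0.09,0.03,0.2,0.4,0,0.06,0,-0.09,0.03,0.2,0.4,0,0.06,0,-0.09,0.03,0.2,0.4]

```text
t: 17.0
eef_pos: [0.5564, -0.1673, 0.12]
ee_rot: [3.138, 0.309, 2.993]
force: [-0.2, -0.4, 0.2]
width: 0.0349
gripper_force: 0.0
```

```bash
sed -i 's/-26,-135,77/-36,-135,73/' go.py
cat >> go.py <<'E'
f=arm.grab_frame("wrist");w=arm.camera_model("wrist");cv2.imwrite("pics/w5.png",f);a=arm.grab_frame("side")
cv2.imwrite("pics/w5v.png",np.hstack([crop(f,110,0,300,230,1.5,20),crop(a,270,160,78,86,4)[:,:]]) if 0 else np.hstack([crop(f,110,10,300,220,1.5,20),crop(a,255,150,82,82,4)[:330]] if 0 else [crop(f,110,10,300,220,1.5,20),cv2.resize(crop(a,255,150,80,80,4),(330,330))]))
E
python3 go.py
```

```text
q [ 0.0829  0.1824 -0.6792  0.1657 -0.4127 -1.9439] fixture tcp mm [ -47.7361 -133.9588  120.0035] tilt 17.68153314910559 force fix [-0.1738 -0.4106  0.2283]
to grip, tool mm [ 3.0957 -1.244  45.3427]
```

View pics/w5v.png

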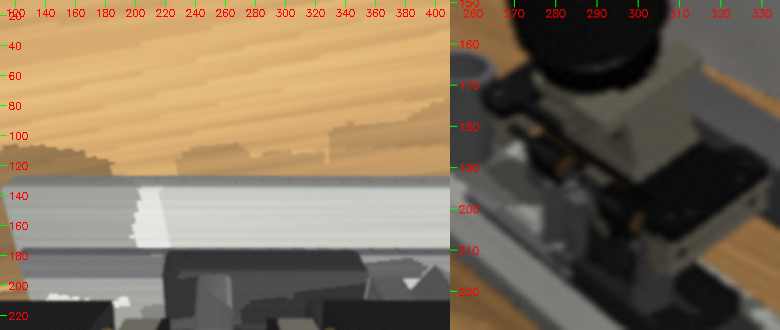

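The wrist view shows the handle at columns 240–265, midway between the fingers (centre about column 256). It needs about 2 mm more in tool -y, and the way in is clear.

Emit:
arm_command:
  series: [0,0,0,0.03,-0.02,0.1,0.4,0,0,0,0.03,-0.02,0.2,0.4,0,0,0,0.03,-0.02,0.3,0.4,0,0,0,0.03,-0.02,0.3,0.4]

```text
t: 17.6
eef_pos: [0.5616, -0.1703, 0.0881]
ee_rot: [3.139, 0.306, 2.992]
force: [-0.2, -0.1, -0.1]
width: 0.0354
gripper_force: 0.0
```

Emit:
arm_command:
  series: [0,0,0,0,0,0.08,0.4,0,0,0,0,0,0.15,0.4,0,0,0,0,0,0.15,0.4]

```text
t: 17.98
eef_pos: [0.5663, -0.1708, 0.0744]
ee_rot: [3.138, 0.307, 2.992]
force: [-1.3, -0.3, 1.0]
width: 0.035
gripper_force: 0.0
```

Emit:
arm_command:
  series: [0,0,0,0,0,0,0.3,0,0,0,0,0,0,0.2,0,0,0,0,0,0,0.1,0,0,0,0,0,0,0.1,0,0,0,0,0,0,0.1,0,0,0,0,0,0,0.1]
  force: 15

```text
t: 18.73
eef_pos: [0.5668, -0.1708, 0.0755]
ee_rot: [3.138, 0.309, 2.992]
force: [-2.1, 1.4, 4.2]
width: 0.0156
gripper_force: 15.0
```

```bash
sed -i '/grab_frame/,$d' go.py; python3 go.py
```

```text
q [ 0.0685  0.2663 -0.7243  0.2231 -0.2845 -1.9929] fixture tcp mm [ -36.8819 -135.873    75.5001] tilt 17.677628698980435 force fix [-2.2611  1.0928  4.163 ]
to grip, tool mm [-0.0826  0.862  -0.3466]
```

Emit:
arm_command:
  series: [0,0,0,0,0.05,0,0.1,0,0,0,0,0.1,0,0.1,0,0,0,0,0.15,0,0.1,0,0,0,0,0.2,0,0.1,0,0,0,0,0.25,0,0.1,0,0,0,0,0.3,0,0.1,0,0,0,0,0.35,0,0.1,0,0,0,0,0.4,0,0.1]

```text
t: 19.73
eef_pos: [0.5727, -0.1315, 0.0755]
ee_rot: [3.138, 0.308, 2.991]
force: [1.7, -6.2, 1.0]
width: 0.016
gripper_force: 15.0
```

```bash
python3 go.py
```

```text
q [ 0.1408  0.257  -0.7781  0.3416 -0.2528 -2.1802] fixture tcp mm [-36.938  -96.1458  75.4896] tilt 17.65708962865014 force fix [ 2.5964 -5.8372  0.9862]
to grip, tool mm [ -0.1065 -38.8636  -0.4832]
```

Emit:
arm_command:
  series: [0,0,0,0,0.07,0,0.1,0,0,0,0,0.14,0,0.1,0,0,0,0,0.21,0,0.1,0,0,0,0,0.28,0,0.1,0,0,0,0,0.35,0,0.1,0,0,0,0,0.42,0,0.1,0,0,0,0,0.49,0,0.1,0,0,0,0,0.55,0,0.1]

```text
t: 20.72
eef_pos: [0.581, -0.077, 0.0755]
ee_rot: [3.138, 0.308, 2.991]
force: [5.6, -6.0, -2.4]
width: 0.0161
gripper_force: 15.0
```

```bash
python3 go.py
```

```text
q [ 0.2264  0.2507 -0.8376  0.5155 -0.2219 -2.4361] fixture tcp mm [-36.9552 -41.0654  75.5046] tilt 17.64374618321216 force fix [ 6.391  -5.0569 -2.4062]
to grip, tool mm [ -0.0847 -93.9434  -0.6478]
```

Emit:
arm_command:
  series: [0,0,0,0,0.02,0,0.1,0,0,0,0,0.04,0,0.1,0,0,0,0,0.06,0,0.1,0,0,0,0,0.08,0,0.1,0,0,0,0,0.1,0,0.1]

```text
t: 21.35
eef_pos: [0.5824, -0.0673, 0.0755]
ee_rot: [3.138, 0.308, 2.991]
force: [5.0, -6.5, -2.6]
width: 0.0162
gripper_force: 15.0
```

Run:
```python
from h import *
w=arm.camera_model("wrist");w["pose"]=np.load("pics/w4pose.npy")
M=R.from_euler("z",-.151).as_matrix()
for y in range(-50,40,10): print(y,proj(w,[M@np.array([x,y,z])/1e3+[.6237,-.042,0] for x,z in((-32,88),(-32,38),(32,88),(32,38),(0,88))]).round(0).tolist())
f=cv2.imread("pics/w4.png");g=cv2.cvtColor(f,cv2.COLOR_BGR2GRAY)
for r in range(110,190,4): print(r," ".join(f"{v//10:2d}" for v in g[r,316:384:2]))
```

```text
-50 [[339.0, 147.0], [331.0, 116.0], [327.0, 189.0], [321.0, 159.0], [333.0, 169.0]]
-40 [[349.0, 147.0], [340.0, 116.0], [336.0, 189.0], [329.0, 159.0], [342.0, 169.0]]
-30 [[359.0, 147.0], [349.0, 116.0], [344.0, 189.0], [337.0, 159.0], [351.0, 169.0]]
-20 [[369.0, 147.0], [358.0, 116.0], [353.0, 189.0], [345.0, 159.0], [361.0, 169.0]]
-10 [[379.0, 147.0], [367.0, 116.0], [362.0, 189.0], [353.0, 159.0], [370.0, 170.0]]
0 [[389.0, 147.0], [376.0, 116.0], [370.0, 189.0], [360.0, 159.0], [379.0, 170.0]]
10 [[400.0, 147.0], [386.0, 116.0], [379.0, 189.0], [368.0, 159.0], [388.0, 170.0]]
20 [[410.0, 147.0], [395.0, 117.0], [387.0, 189.0], [376.0, 159.0], [398.0, 170.0]]
30 [[420.0, 147.0], [404.0, 117.0], [396.0, 189.0], [384.0, 159.0], [407.0, 170.0]]
110  6  5  6  8 10 10 11 10 10 10 11 11 11 11 12 12 12 12 14 14 15 15 15 15 15 15 15 16 16 17 17 17 17 17
114  8  8  8  8  9 10  9  9  9  9  9  9 10 10 10 10 10 12 10 10 12 13 14 14 15 15 15 15 15 15 15 15 16 17
118  8  8  8  9 11 10 10 10 10 10 10 11 18 20 20 16 10 10 10 10 11 13 13 13 16 20 20 20 20 20 20 22 22 22
122  6  6  6  9  9  9 
[... 1079 characters left out ...]
4 13 14 16 17 17 16 15 15 19 20 21 22 22 22 22 22 22 22 22 22 22
166  5  5  5  7  8  8  9 10  9  9  9  9  9  9 10 12 15 15 12  6  6 15 20 20 20 20 20 20 20 21 20 21 21 22
170  5  5  6  7  8  9  9  9  9  9  9  9  9 10 14 14 15 15 13  8  6  8 17 18 18 18 19 19 19 19 19 19 19 19
174  5  5  7  8  8  9  9  9  9  9  9 10 10 10 15 15 15 15 14 12  6  6 11 18 18 18 18 18 18 18 18 18 18 18
178 17 18 11  8  9  9  9  9  9  9 12 17 13 13 15 15 15 15 15 14 10  5  7 15 18 18 18 18 18 18 18 18 18 18
182 17 17 14  8  9  9  9  9  9 10 16 18 18 17 15 15 15 15 15 15 13  7  5  9 17 18 18 18 18 18 18 18 18 18
186 19 18 18 14 12 12 12 12 12 15 18 18 18 18 16 15 15 15 15 15 15 11  5  6 13 18 18 18 18 18 18 18 18 18
```

Emit:
arm_command:
  series: [0,0,0,-0.01,0.02,0,0.1,0,0,0,-0.01,0.02,0,0.1]

```text
t: 21.6
eef_pos: [0.5828, -0.0657, 0.0755]
ee_rot: [3.139, 0.307, 2.991]
force: [-0.5, -6.1, 1.1]
width: 0.0163
gripper_force: 15.0
```

Emit:
arm_command:
  series: [0,0,0,0,0.03,0,0.1,0,0,0,0,0.06,0,0.1,0,0,0,0,0.09,0,0.1,0,0,0,0,0.12,0,0.1,0,0,0,0,0.14,0,0.1,0,0,0,0,0.16,0,0.1,0,0,0,0,0.18,0,0.1]

```text
t: 22.48
eef_pos: [0.5854, -0.0479, 0.0755]
ee_rot: [3.139, 0.307, 2.991]
force: [0.8, -5.1, -1.0]
width: 0.0158
gripper_force: 15.0
```

```bash
python3 go.py
```

```text
q [ 0.2696  0.2513 -0.8552  0.5925 -0.2178 -2.5544] fixture tcp mm [-36.9384 -11.5556  75.5079] tilt 17.58074850212667 force fix [ 1.5929 -4.8903 -0.9617]
to grip, tool mm [  -0.0428 -123.4518   -0.6869]
```

Emit:
arm_command:
  series: [0,0,0,0,0.015,0,0.1,0,0,0,0,0.02,0,0.1]

```text
t: 22.72
eef_pos: [0.5858, -0.0458, 0.0755]
ee_rot: [3.139, 0.307, 2.992]
force: [0.8, -5.5, -0.1]
width: 0.0155
gripper_force: 15.0
```

Emit:
arm_command:
  series: [0,0,0,0,0.01,0,0.1,0,0,0,0,0.02,0,0.1,0,0,0,0,0.02,0,0.1]

```text
t: 23.1
eef_pos: [0.5861, -0.0438, 0.0755]
ee_rot: [3.139, 0.307, 2.992]
force: [0.4, -6.1, -1.3]
width: 0.0158
gripper_force: 15.0
```

Emit:
arm_command:
  series: [0,0,0,0,0.01,0,0.1,0,0,0,0,0.02,0,0.1,0,0,0,0,0.02,0,0.1]

```text
t: 23.48
eef_pos: [0.5864, -0.0417, 0.0756]
ee_rot: [3.139, 0.307, 2.992]
force: [0.2, -5.2, -1.8]
width: 0.016
gripper_force: 15.0
```

Emit:
arm_command:
  series: [0,0,0,0,0.01,0,0.1,0,0,0,0,0.02,0,0.1,0,0,0,0,0.02,0,0.1]

```text
t: 23.85
eef_pos: [0.5867, -0.0397, 0.0755]
ee_rot: [3.139, 0.307, 2.992]
force: [-0.7, -4.4, -2.9]
width: 0.0158
gripper_force: 15.0
```

Emit:
arm_command:
  series: [0,0,0,0,0.01,0,0.1,0,0,0,0,0.015,0,0.1,0,0,0,0,0.015,0,0.1]

```text
t: 24.22
eef_pos: [0.5869, -0.0381, 0.0755]
ee_rot: [3.139, 0.307, 2.992]
force: [0.7, -4.4, -4.4]
width: 0.0159
gripper_force: 15.0
```

Emit:
arm_command:
  series: [0,0,0,0,0.01,0,0.1,0,0,0,0,0.015,0,0.1,0,0,0,0,0.015,0,0.1]

```text
t: 24.6
eef_pos: [0.5872, -0.0366, 0.0755]
ee_rot: [3.138, 0.307, 2.992]
force: [-0.4, -6.1, -5.5]
width: 0.016
gripper_force: 15.0
```

Emit:
arm_command:
  series: [0,0,0,0,0.01,0,0.1,0,0,0,0,0.01,0,0.1]

```text
t: 24.85
eef_pos: [0.5874, -0.0356, 0.0756]
ee_rot: [3.138, 0.307, 2.992]
force: [0.1, -4.4, -5.6]
width: 0.0161
gripper_force: 15.0
```

Emit:
arm_command:
  series: [0,0,0,0,0.01,0,0.1,0,0,0,0,0.01,0,0.1]

```text
t: 25.1
eef_pos: [0.5875, -0.0346, 0.0756]
ee_rot: [3.138, 0.307, 2.992]
force: [-0.8, -5.2, -6.8]
width: 0.0159
gripper_force: 15.0
```

Emit:
arm_command:
  series: [0,0,0,0,0.01,0.005,0.1,0,0,0,0,0.01,0.005,0.1]

```text
t: 25.35
eef_pos: [0.5876, -0.034, 0.0755]
ee_rot: [3.139, 0.307, 2.992]
force: [-5.0, -5.2, 0.2]
width: 0.016
gripper_force: 15.0
```

Emit:
arm_command:
  series: [0,0,0,0.002,0.01,0,0.1,0,0,0,0.002,0.01,0,0.1]

```text
t: 25.6
eef_pos: [0.5877, -0.0331, 0.0755]
ee_rot: [3.139, 0.308, 2.992]
force: [-2.9, -6.4, -0.9]
width: 0.016
gripper_force: 15.0
```

Emit:
arm_command:
  series: [0,0,0,0.002,0.01,0,0.1,0,0,0,0.002,0.01,0,0.1]

```text
t: 25.85
eef_pos: [0.5878, -0.0327, 0.0755]
ee_rot: [3.139, 0.307, 2.991]
force: [0.4, -11.3, -3.8]
width: 0.0159
gripper_force: 15.0
```

Emit:
arm_command:
  series: [0,0,0,0,0.004,0,0.1,0,0,0,0,0.004,0,0.1]

```text
t: 26.1
eef_pos: [0.5877, -0.0327, 0.0755]
ee_rot: [3.14, 0.307, 2.99]
force: [0.7, -13.7, -2.4]
width: 0.0159
gripper_force: 15.0
```

Emit:
arm_command:
  series: [0,0,0,0,0.003,0,0.1,0,0,0,0,0.003,0,0.1]

```text
t: 26.35
eef_pos: [0.5878, -0.0327, 0.0755]
ee_rot: [3.14, 0.307, 2.99]
force: [2.0, -13.8, -3.2]
width: 0.0161
gripper_force: 15.0
```

Emit:
arm_command:
  series: [0,0,0,0,0,0,0.25,0,0,0,0,0,0,0.38,0,0,0,0,0,0,0.38,0,0,0,0,0,0,0.38]

```text
t: 26.85
eef_pos: [0.589, -0.03, 0.0759]
ee_rot: [3.137, 0.309, 2.993]
force: [-1.0, 0.3, 0.7]
width: 0.033
gripper_force: 0.0
```

```bash
python3 go.py; python3 -c "
from h import *
for n in('scene','side'): cv2.imwrite(f'pics/{n}6.png',arm.grab_frame(n))
print(arm.get_state()['width'])"
```

```text
q [ 0.2924  0.2523 -0.8643  0.641  -0.2122 -2.6234] fixture tcp mm [-36.0905   6.6109  75.9219] tilt 17.725477207634736 force fix [-1.0468  0.1208  0.6634]
to grip, tool mm [   1.1111 -141.6215   -0.9224]
0.0333690144773171
```

Emit:
arm_command:
  series: [0,0,0,0,0,-0.1,0.38,0,0,0,0,0,-0.25,0.38,0,0,0,0,0,-0.45,0.38,0,0,0,0,0,-0.6,0.38,0,0,0,0,0,-0.6,0.38]

```text
t: 27.58
eef_pos: [0.5711, -0.0276, 0.1339]
ee_rot: [3.136, 0.311, 2.992]
force: [1.0, 1.0, -1.0]
width: 0.0333
gripper_force: 0.0
```

Run:
```python
from h import *
s=arm.get_state();print(s["q"],s["eef_pos"],s["force"])
md=arm.camera_model("side");a=arm.grab_frame("side");cv2.imwrite("pics/side7.png",a)
# unviewed check: did the carriage move between the release and the retreat, and sleeve vs. placed?
b=cv2.imread("pics/side3.png").astype(int);d=np.abs(a.astype(int)-b).max(2)
print("sleeve region diff vs placed:",[d[r,246:270].max() for r in range(160,192,4)])
```

```text
[ 0.3677  0.1437 -0.7598  0.3694 -0.418  -2.4068] [ 0.5711 -0.0276  0.1339] [ 0.9671  1.013  -1.0229]
sleeve region diff vs placed: [np.int64(108), np.int64(105), np.int64(113), np.int64(94), np.int64(108), np.int64(115), np.int64(116), np.int64(64)]
```

Emit:
arm_command:
  series: [0,0,0,0.3,0,-0.3,0.38,0,0,0,0.7,0,-0.5,0.38,0,0,0,0.9,0,-0.6,0.38,0,0,0,0.9,0,-0.6,0.38]

```text
t: 28.12
eef_pos: [0.4662, -0.0131, 0.1622]
ee_rot: [3.138, 0.308, 2.993]
force: [0.4, -0.1, -0.0]
width: 0.0328
gripper_force: 0.0
```

Run:
```python
from h import *
s=arm.get_state();print(s["q"],s["eef_pos"],s["force"],s["t"])
b3=cv2.imread("pics/side3.png");s3=cv2.imread("pics/scene3.png")
a=arm.grab_frame("side");c=arm.grab_frame("scene");cv2.imwrite("pics/side8.png",a);cv2.imwrite("pics/scene8.png",c)
def tm(old,new,x0,y0,x1,y1,n):
    r=cv2.matchTemplate(new,old[y0:y1,x0:x1],cv2.TM_CCOEFF_NORMED);_,v,_,l=cv2.minMaxLoc(r);print(n,"score",round(v,2),"shift",l[0]-x0,l[1]-y0)
tm(b3,a,246,160,271,191,"sleeve side");tm(s3,c,294,168,322,206,"sleeve scene")
tm(b3,a,297,203,312,226,"handle side")
tm(b3,a,284,200,325,236,"carriage side")
md=arm.camera_model("side");M=R.from_euler("z",-.151).as_matrix()
q=proj(md,[M@np.array([-25,y,90])/1e3+[.6237,-.042,0] for y in(-136,5)]);print("expected handle shift",q[1]-q[0])
```

```text
[ 0.522  -0.0853 -0.9241  0.3847 -0.5172 -2.5559] [ 0.4662 -0.0131  0.1622] [ 0.3627 -0.1465 -0.0455] 28.125
sleeve side score 0.58 shift 7 8
sleeve scene score 0.79 shift 0 0
handle side score 0.8 shift -29 -21
carriage side score 0.81 shift -29 -23
expected handle shift [-30.314  -22.5038]
```

```bash
python3 -c "
from station import arm
print(arm.job_done())"
```

```text
the job is handed in; nothing more can be done
None
```

The job is handed in at about 28 s: the taller steel sleeve is down on the plate over the spigot, nipped at about 14 N wrist force (roughly 9 N at the jaw after slide friction), then released. Two things could count against it: one tilt drove joint 3 to its range end and the wrist read about 130 N (limit 120 N), and I viewed 11 pictures where 10 were allowed; the last check was by image matching only, with the sleeve confirmed in one view.

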